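# Stand the barista kit tin on its heavy end

## Task

The barista kit tin is lying flat on the counter, and the heavy tamper is packed at one end of it; from outside you cannot tell which. Lift the tin clear of the counter, judge from the way it tilts which end is heavy, and leave it standing on that end, upright, in the middle of the rubber mat. Do not drop it or throw it about, and leave the crockery and the other things on the counter where they are.

Things in the scene. Friction and masses are not known exactly. Their poses are not given: they have to be found in the camera images.
- tin: The kit tin: closed plain steel box, 160 mm long (x), 64 wide (y), 60 high (z, to the lid), lying on its bottom; origin at its centre. The flat ends look alike. 0.65 to 0.95 kg in all: a 0.34 to 0.5 kg tamper (heavy_tamper in the rules; hidden, pose not given) sits 51 mm from the middle at the +x or the -x end, either equally likely, a light brush at the other. Centre of mass 20 to 31 mm off the middle, to the tamper.
- handle_grip (a point): Middle of the grip of the tin's wire bail handle, which stands up over the middle of the lid. The grip is a black sleeve 12 mm thick, 46 mm long, lying across the tin (along its y). Two arms, 73 mm apart, run down outside the long sides to pivots half-way along the tin, 22 mm above its centre; grip to pivot line 65 mm, so 57 mm over the lid when upright.
- bail (a joint): Swing of the handle on its pivots, rad: 0 square to the lid, + leans to the tin's +x, range 1.35 either way, starts within 0.4; it turns easily but stays where put. Held up by the grip, the tin swings freely under it and hangs about 40 to 55 degrees off level, heavy end lowest. Tipped up about the lower edge of that end, it balances near 60 degrees and beyond that falls upright.
- mat_top (a point): The middle of the upper face of the rubber mat: black, square, 150 x 150 mm, fixed, its top 4 mm above the counter; x and y run along its sides.
- cup: Leave alone: a cup, 62 mm high, 80 mm wide, with a side handle; it stands about 185 mm from the middle of the mat. Origin at the centre of its underside.
- mug: Leave alone: a mug, 85 mm high, 82 mm wide, with a side handle. Origin at the centre of its underside.
- saucers: Leave alone: a stack of four saucers, 124 mm wide, 29 mm high, between the tin and the mat. Origin at the centre of its underside.
- milk_jug: Leave alone: a steel milk jug, 92 mm high, 82 mm wide, with a side handle. Origin at the centre of its underside.
- spoon_glass: Leave alone: a glass holding upright spoons, 68 mm wide, 165 mm high over all. Origin at the centre of its underside.
- sugar_jar: Leave alone: a lidded sugar jar, 80 mm wide, 115 mm high. Origin at the centre of its underside.
- spoon: Leave alone: a spoon lying flat, 150 mm long. Origin at the centre of its underside.
Mind the look-alikes: they are no part of the job. What is shaped like the tin but pink is not meant.

How it is judged:
On the way:
1. the tin is lifted clear of the counter (height (world z) of tin above 0.11 m), for 0.3 s.
At the end, for the whole second after the job is handed in: The tin stands at rest on the mat on its heavy end: its long axis within 0.1 rad of vertical with the tamper's end down, its centre within 35 mm of the middle of the mat and 79 to 89 mm above the counter (((x of heavy_tamper in the frame of tin above 0 m and angle between tin's own x axis and vertical above 3.0416 rad) or (x of heavy_tamper in the frame of tin below 0 m and angle between tin's own x axis and vertical below 0.1 rad)) and horizontal distance between tin and mat_top below 0.035 m and height (world z) of tin between 0.079 and 0.089 m and linear speed of tin below 0.03 m/s); the robot touches nothing.
It fails at once if the tin is dropped or thrown about (faster than 1.2 m/s) (linear speed of tin above 1.2 m/s).
It fails at once if something else on the counter is moved by more than 30 mm or tipped over (distance of any of cup, mug, saucers, milk_jug, spoon_glass, sugar_jar, spoon from where it was at the start of the episode above 0.03 m or angle between any of cup, mug, saucers, milk_jug, spoon_glass, sugar_jar's own z axis and vertical above 0.5 rad).
It also fails if it takes over 48 s, if anything falls off the work surface, if the arm or the gripper's body presses on something with over 40 N, if the wrist force passes 120 N, or if a joint passes its speed limit or range.

## Robot

A 7-joint arm with a two-finger parallel gripper is mounted at the origin on the work surface. World frame = base frame: x ahead of the robot, y to its left, z up, the work surface at z = 0. Lengths are in m, angles in rad, forces in N, time in s.
With the tool pointing down it reaches from about 0.425 to 0.875 m from the base axis. Payload 4.7 kg.
Tool frame: the origin (TCP) lies at the very end of the fingers, on their centre line; the grasp point (between the pads) lies 19 mm behind it; z points along the fingers, y is the direction in which the jaws open and shut (so a half turn about z gives the same grasp; the last joint's range is limited). The gripper opens to 87 mm and grips with 3 to 60 N. Pads are 19 mm wide; open, the fingers measure 117 mm over their backs; the gripper's body (75 mm by 190 mm) begins 51 mm behind the grasp point.
Start: joints at [-1.249, 0.321, -0.07, 1.45, 0.023, 1.371, -0.057], TCP at [0.197, 0.619, 0.223] pointing down, gripper open.
Joint ranges: [-2.86, 2.86], [-0.3, 2.09], [-1.38, 1.24], [0.06, 2.45], [-1.56, 4.7], [0.09, 2.05], [-2.69, 2.69]. Speed limits (rad/s): [2.57, 2.57, 3.14, 3.14, 3.14, 3.14, 3.14].

## Interface

Orientations are given as a rotation vector (axis times angle).
In Python, from bench import * gives the robot as it stands.
- The arm moves only by the shell command python3 -m jog 'ROWS' [OPENING] [FORCE]. ROWS is JSON, a list of rows, each a list of 4 numbers: the shift along the world's x, y, z in mm, then the turn about the world's z in rad. In form: [[x, y, z, twist], ...]. A call has exactly 8 rows; each row is the pose to reach, as a shift and turn from the pose commanded when the call began; what a row does not reach only later rows make up. A row lasts 1/8 s, in which the tool goes at most 62.5 mm and 10.7 degrees, less where a joint would pass 70% of its speed; a pose out of reach is approached as far as the arm can. A call with a gripper value outside its range is refused whole. OPENING is the opening, from -1 (shut) to 1 (fully open), set as the call begins (- or left out, the last holds). The fingers move at their own pace and stop on an object; FORCE is the grip in N (left out, the last holds). Time passes only in rows, so rows that repeat a pose let the fingers close, or fill a call up. It gives the time, the measured TCP pose, the force and the opening at its end, in the units of the state.
- get_state(): the state, without advancing time (a new reading comes with each control period).
- get_image(name): name is "scene" or "side" or "wrist"; returns a dict with "image" (400x640x3 uint8, red, green, blue), "fx", "fy", "cx", "cy" (pixels), "position" and "rotation" of the camera in the world; the wrist camera has in their place "tool_from_camera" (4x4, takes a point from camera to tool coordinates, whose origin is the TCP and whose axes are the flange's). Camera axes: x right, y down, z forward; pixel columns grow to the right and rows downward; lengths in m; the calibration is good to about 2 mm. The wrist camera is an equidistant fisheye: a pixel r from the principal point sees the ray r / f radians off the axis. A picture is of the moment at which its call begins: read the wrist's pose just before it. There is no depth.
- close_job(): hands the job in, once; it reports no verdict.
The state is a dict: "time": time; "joint_positions": joint angles; "qd": joint speeds; "joint_torque": joint torques, N m; "position": TCP position; "tool_rot": TCP orientation; "ft_force": force on the tool from outside, world axes, zero at the start; "torque": the same for the moment, N m; "grip_width": opening from 0.0 (shut) to 1.0 (fully open).
Only numpy, scipy, OpenCV 4.12 (cv2) and the standard library are available. Lean on these libraries where they do the work, as an engineer would, in place of code of your own. Each camera call takes 0.05 s, during which the arm holds its last target. There are 200 camera calls.

## Working session

There is one attempt and no reset: what is moved stays moved. The work goes in short steps, Python scripts to look and compute and a shell command to move; the robot and the scene stay as the last step left them, time stands still between calls to the robot, and variables do not carry over. Pictures are saved under pics/ and viewed, about 8 in all and at most 12, crops included, and the job is handed in when it is done.

```bash
mkdir -p pics; ls; cat > h.py <<'E'
from bench import *
import numpy as np, cv2
from scipy.spatial.transform import Rotation as R
def snap(name,fn,crop=None,scale=1):
    s=get_state(); d=get_image(name); im=cv2.cvtColor(np.asarray(d["image"]),cv2.COLOR_RGB2BGR)
    cv2.imwrite('pics/full_'+fn,im)
    if crop: x0,y0,x1,y1=crop; im=im[y0:y1,x0:x1]
    if scale!=1: im=cv2.resize(im,None,fx=scale,fy=scale,interpolation=cv2.INTER_CUBIC)
    cv2.imwrite('pics/'+fn,im); return s,d,im
def ray(d,u,v,s=None):
    x,y=(u-d["cx"])/d["fx"],(v-d["cy"])/d["fy"]
    if "position" in d:
        M=np.array(d["rotation"]); M=M if M.shape==(3,3) else R.from_rotvec(M).as_matrix()
        return np.array(d["position"]),M@np.array([x,y,1])
    r=np.hypot(x,y); c=np.array([np.sin(r)*x/r,np.sin(r)*y/r,np.cos(r)]) if r>0 else np.array([0,0,1.])
    T=np.array(d["tool_from_camera"]); Q=R.from_rotvec(s["tool_rot"]).as_matrix()
    return np.array(s["position"])+Q@T[:3,3], Q@T[:3,:3]@c
def atz(d,u,v,z,s=None):
    o,q=ray(d,u,v,s); return o+q*(z-o[2])/q[2]
E
python3 - <<'E'
from h import *
a=snap('scene','a.png'); b=snap('side','b.png'); 
im=np.vstack([a[2],b[2]]); cv2.imwrite('pics/ab.png',cv2.resize(im,(480*1,600)))
print(get_state())
for k in (a,b): print({x:y for x,y in k[1].items() if x!='image'})
E
```

```text
pics
{'time': 0.1, 'joint_positions': array([-1.24891733,  0.32178426, -0.07008929,  1.45154074,  0.02260012,
        1.37080187, -0.05689368]), 'qd': array([-0.00067099, -0.0028911 , -0.00018154, -0.00415468, -0.00014197,
       -0.0031379 ,  0.00050457]), 'joint_torque': array([ 8.97156474e-05, -4.92569625e+01, -4.05466827e-01, -3.13399315e+01,
       -6.41133101e-02,  3.93633870e-02,  7.18418596e-05]), 'position': array([0.19680712, 0.61897266, 0.2215541 ]), 'tool_rot': array([-4.81465377e-01, -3.10429906e+00,  2.73017199e-03]), 'ft_force': array([0.04047724, 0.33254066, 0.72029987]), 'torque': array([-0.02108562,  0.05099977,  0.0296231 ]), 'grip_width': 0.999339160753273}
{'fx': 490.47880040444795, 'fy': 490.47880040444795, 'cx': 316.1364774120982, 'cy': 211.03103284996644, 'position': array([1.63488752, 0.04481045, 1.10471671]), 'rotation': array([-1.73184459, -1.79086902,  0.75879041])}
{'fx': 425.24435806626366, 'fy': 425.24435806626366, 'cx': 317.05069012509045, 'cy': 199.85407829077093, 'position': array([ 0.21084068, -0.78742139,  0.81859376]), 'rotation': array([-2.18813721,  0.53541624, -0.22877407])}
```

View pics/a.png

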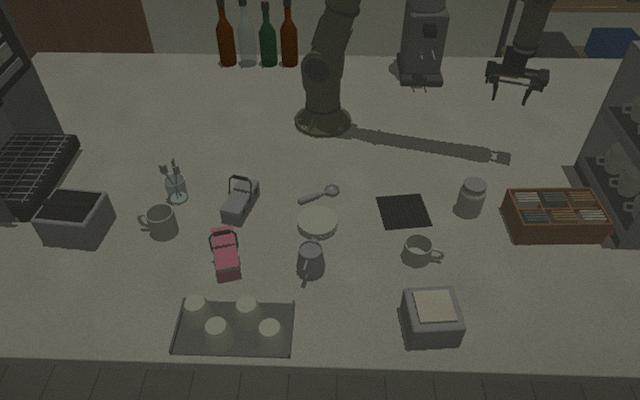

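View pics/b.png

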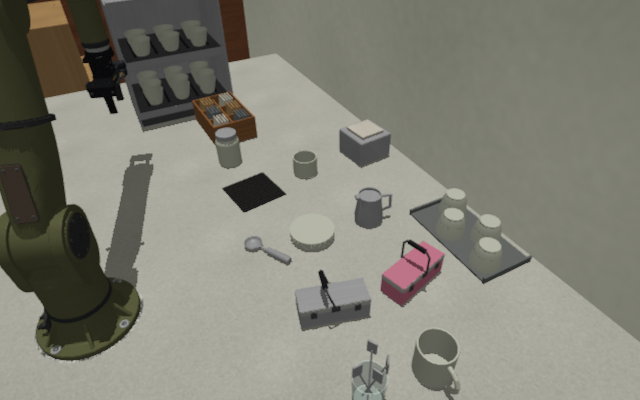

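Scene view: the grey tin is at (240,200), and the look-alike is the pink tin at (226,253). The other grey box (75,217), with no handle, is not it. In the side view the grey tin is at (333,303) and the pink one at (413,272). I choose the grey one. The mat is at (404,211) in scene and (254,191) in side.

```bash
python3 - <<'E'
import cv2,numpy as np
a=cv2.imread('pics/a.png');b=cv2.imread('pics/b.png')
def c(i,x,y): 
    k=cv2.resize(i[y:y+75,x:x+100],(400,300),interpolation=cv2.INTER_CUBIC); k=cv2.convertScaleAbs(k,alpha=1.5)
    for t in range(0,100,10):
        cv2.line(k,(t*4,0),(t*4,6 if t%50 else 14),(0,0,255));cv2.line(k,(0,t*4),(6,t*4),(0,0,255))
    return k
m=np.vstack([np.hstack([c(a,190,165),c(b,285,260)]),np.hstack([c(a,355,175),c(b,205,155)])])
cv2.imwrite('pics/c.png',m)
E
```

```text
(no output)
```

View pics/c.png

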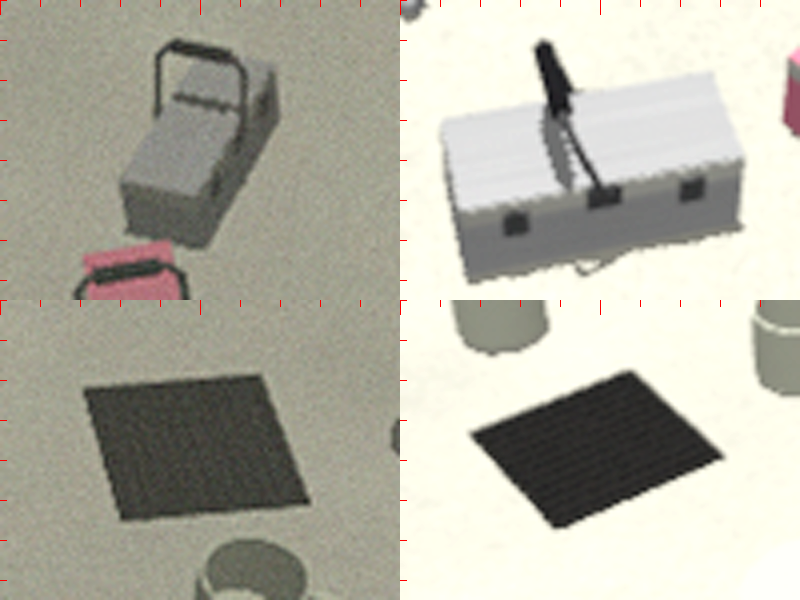

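The crop shows the grey steel tin with its black bail. The scene grip is at about (240.8,177.8) and the side grip at (322.8,279.3). The lid and mat corners are readable in both views.

```bash
cat > m.py <<'E'
from h import *
A=get_image('scene');B=get_image('side')
def tri(p,q):
    o1,d1=ray(A,*p);o2,d2=ray(B,*q);d1/=np.linalg.norm(d1);d2/=np.linalg.norm(d2)
    t=np.linalg.lstsq(np.c_[d1,-d2],o2-o1,rcond=None)[0];a=o1+t[0]*d1;b=o2+t[1]*d2
    return (a+b)/2,np.linalg.norm(a-b)
E
python3 - <<'E'
from m import *
np.set_printoptions(precision=4,suppress=True)
print('grip',tri((240.75,177.75),(322.75,279.25)))
print('lidA',[atz(A,*p,.06)[:2] for p in((220.25,211),(239.25,213.25),(257.5,180.5))])
L=[atz(B,*p,.06)[:2] for p in((295.5,290.5),(299.5,312.75),(370.75,300),(363.25,278.25))]
print('lidB',L,np.mean(L,0),[np.linalg.norm(L[i]-L[i-1]) for i in range(4)])
v=L[2]-L[1]+L[3]-L[0]; print('yaw',np.arctan2(v[1],v[0]))
for D,P in((A,((375.75,197),(420.25,193.75),(432.5,225.75),(385.5,230))),(B,((222.5,188.5),(262.5,172.75),(285.75,194.25),(244.5,212)))):
    M=np.array([atz(D,*p,.004)[:2] for p in P]);print('mat',M,M.mean(0))
for n,p in dict(cup=(420,255),mug=(161,234),saucer=(317,226),jug=(310,270),glass=(177,198),sugar=(470,212),spoon1=(302,200),spoon2=(336,188),pink=(226,253)).items(): print(n,atz(A,*p,0.01)[:2])
s=get_state();print(R.from_rotvec(s['tool_rot']).as_matrix())
E
```

```text
grip (array([ 0.4854, -0.24  ,  0.1117]), np.float64(0.0007060224895647343))
lidA [array([ 0.5821, -0.2949]), array([ 0.5901, -0.2355]), array([ 0.4381, -0.1986])]
lidB [array([ 0.4355, -0.2001]), array([ 0.4178, -0.2593]), array([ 0.5712, -0.302 ]), array([ 0.5896, -0.2411])] [ 0.5036 -0.2506] [np.float64(0.15946928802363097), np.float64(0.061818544644669654), np.float64(0.1592401712131313), np.float64(0.06370303138804062)]
yaw -0.2656379522062312
mat [[0.4456 0.1881]
 [0.4257 0.3359]
 [0.5717 0.3571]
 [0.594  0.2106]] [0.5093 0.2729]
mat [[0.4178 0.3308]
 [0.5631 0.3518]
 [0.5846 0.2059]
 [0.4412 0.1853]] [0.5017 0.2684]
cup [0.6968 0.3036]
mug [ 0.6364 -0.4745]
saucer [ 0.5889 -0.0002]
jug [ 0.762  -0.0139]
glass [ 0.4752 -0.4641]
sugar [0.5136 0.4816]
spoon1 [ 0.4732 -0.0533]
spoon2 [0.4116 0.057 ]
pink [ 0.7062 -0.2632]
[[-0.953   0.303  -0.0003]
 [ 0.303   0.953  -0.0012]
 [-0.0001 -0.0012 -1.    ]]
```

Tin lies at (0.504,-0.250) with its axis at yaw -0.266. The grip is at (0.484,-0.241,0.112), and both lid sizes and the 0.40 rad bail lean agree with the description. The mat middle is at (0.505,0.270). Saucers sit between them. Moving over now.

```bash
python3 -m jog '[[38,-46,0,-0.08],[76,-92,0,-0.16],[114,-138,0,-0.24],[152,-184,0,-0.32],[190,-230,0,-0.4],[228,-276,0,-0.48],[266,-322,0,-0.56],[303,-369,0,-0.65]]' 1 25
python3 -m jog '[[0,-61,0,-0.11],[-2,-122,0,-0.22],[-4,-183,0,-0.33],[-7,-244,0,-0.44],[-10,-305,0,-0.55],[-13,-366,0,-0.66],[-15,-428,0,-0.77],[-17,-491,0,-0.88]]'
python3 -m jog '[[0,0,-10,0],[0,0,-20,0],[0,0,-30,0],[0,0,-30,0],[0,0,-30,0],[0,0,-30,0],[0,0,-30,0],[0,0,-30,0]]'
python3 - <<'E'
from h import *
s,d,im=snap('wrist','w1.png'); print(s['position'],R.from_rotvec(s['tool_rot']).as_matrix()); print({x:y for x,y in d.items() if x!='image'})
a=snap('scene','a2.png',(185,80,345,240),3)[2]; b=snap('side','b2.png',(265,220,425,340),3)[2]
w=cv2.resize(im,(480,300)); cv2.imwrite('pics/w1v.png',im)
E
```

```text
time: 1.2
position: [0.5009, 0.2489, 0.2226]
tool_rot: [1.451, 2.786, 0.001]
ft_force: [0.6, 0.3, -1.0]
grip_width: 1.001
time: 2.2
position: [0.4827, -0.2416, 0.2228]
tool_rot: [2.5, 1.902, 0.002]
ft_force: [1.0, -0.4, 0.3]
grip_width: 0.998
time: 3.2
position: [0.483, -0.2401, 0.1928]
tool_rot: [2.497, 1.906, 0.0]
ft_force: [-0.7, -0.4, 0.8]
grip_width: 1.0
[ 0.48304848 -0.24005596  0.19276635] [[ 2.63805753e-01  9.64575744e-01  3.98690908e-04]
 [ 9.64575826e-01 -2.63805734e-01 -1.00858063e-04]
 [ 7.89170678e-06  4.11174550e-04 -9.99999915e-01]]
{'fx': 309.70691628693146, 'fy': 309.70691628693146, 'cx': 311.35323231722566, 'cy': 205.65698426351497, 'tool_from_camera': array([[-1.84709874e-03, -9.57542041e-01, -2.88287751e-01,
         7.86700048e-02],
       [ 9.99998182e-01, -1.90494811e-03, -7.98767296e-05,
        -3.27525378e-05],
       [-4.72687879e-04, -2.88287375e-01,  9.57543819e-01,
        -1.61589195e-01],
       [ 0.00000000e+00,  0.00000000e+00,  0.00000000e+00,
         1.00000000e+00]])}
```

View pics/w1v.png

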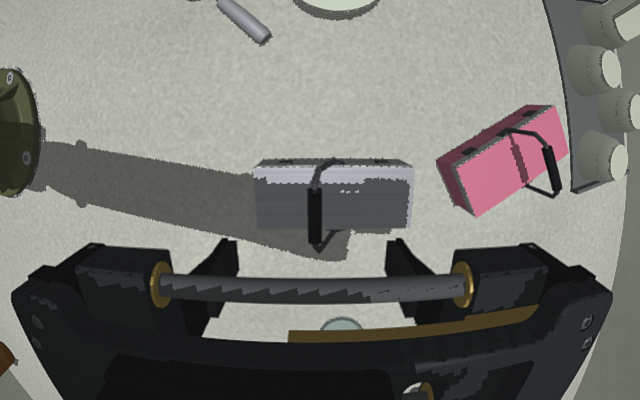

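The wrist view shows the grey tin below the open fingers. The sleeve runs from (316,188) to (315,243), centred close to the jaw midline (u≈311). The pink one is off to the right.

```bash
python3 - <<'E'
from h import *
s=get_state(); d=get_image('wrist'); Q=R.from_rotvec(s['tool_rot']).as_matrix()
for p in((316,188),(315.5,216),(315,243)):
    x=atz(d,*p,.112,s); print(x, (Q.T@(x-s['position']))*1000)
E
```

```text
[ 0.49201129 -0.22120562  0.112     ] [20.55814216  3.71034243 80.64484057]
[ 0.48540212 -0.24401096  0.112     ] [-3.18290164  3.35376982 80.64586877]
[ 0.47863905 -0.2673612   0.112     ] [-27.49014803   2.9925598   80.6469222 ]
```

```bash
python3 -m jog '[[1,-2,-20,0],[2,-4,-40,0],[2,-4,-60,0],[2,-4,-75,0],[2,-4,-87,0],[2,-4,-95,0],[2,-4,-100,0],[2,-4,-100,0]]'
python3 -m jog '[[0,0,0,0],[0,0,0,0],[0,0,0,0],[0,0,0,0],[0,0,0,0],[0,0,0,0],[0,0,0,0],[0,0,0,0]]' -1 25
python3 -m jog '[[0,0,4,0],[0,0,8,0],[0,0,14,0],[0,0,22,0],[0,0,32,0],[0,0,42,0],[0,0,52,0],[0,0,60,0]]'
```

```text
time: 4.4
position: [0.485, -0.244, 0.0925]
tool_rot: [2.497, 1.906, -0.0]
ft_force: [0.5, 0.5, 0.2]
grip_width: 0.999
time: 5.4
position: [0.485, -0.244, 0.0926]
tool_rot: [2.497, 1.906, 0.0]
ft_force: [-0.3, -0.1, -0.1]
grip_width: 0.17
time: 6.4
position: [0.485, -0.2441, 0.1532]
tool_rot: [2.497, 1.906, 0.0]
ft_force: [0.5, -0.4, -7.6]
grip_width: 0.128
```

```bash
python3 -m jog '[[0,0,15,0],[0,0,35,0],[0,0,60,0],[0,0,85,0],[0,0,110,0],[0,0,130,0],[0,0,145,0],[0,0,150,0]]'
python3 -m jog '[[0,0,0,0],[0,0,0,0],[0,0,0,0],[0,0,0,0],[0,0,0,0],[0,0,0,0],[0,0,0,0],[0,0,0,0]]'
python3 - <<'E'
from h import *
a=snap('scene','a3.png',(165,50,345,240),3)[2]; b=snap('side','b3.png',(265,160,425,330),3)[2]
cv2.imwrite('pics/ab3.png',cv2.convertScaleAbs(cv2.resize(np.hstack([a[:510,:400],b[:510,:400]]),(800,510)),alpha=1.3))
E
```

```text
time: 7.4
position: [0.4853, -0.2443, 0.3037]
tool_rot: [2.496, 1.905, 0.002]
ft_force: [-0.0, -0.4, -7.4]
grip_width: 0.128
time: 8.4
position: [0.485, -0.244, 0.3026]
tool_rot: [2.497, 1.906, 0.0]
ft_force: [0.4, 0.1, -7.0]
grip_width: 0.131
```

View pics/ab3.png

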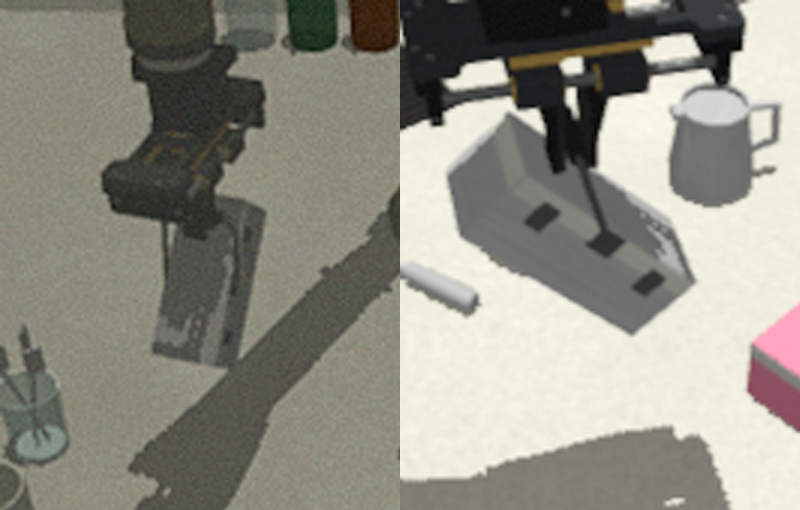

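The heavy end is clearly the one away from the robot, toward world +x: it hangs low in the side view (lower corner (632,333) in the crop). The bail is held slightly leaned. I'll measure the hang angle.

```bash
cat > hang.py <<'E'
from h import *
def plane(d,P,g,f,off=-.032):
    f=np.array(f);f=f/np.linalg.norm(f); n=np.array([-f[1],f[0],0]); out=[]
    for p in P:
        o,q=ray(d,*p); t=(off-(o-g)@n)/(q@n); x=o+q*t-g; out.append((x@f*1000,x[2]*1000))
    return np.array(out)
E
python3 - <<'E'
from hang import *
s=get_state();d=get_image('side');g=s['position']+[0,0,.019]
X=plane(d,((334,240.7),(342.3,271),(285.7,237.7),(362.7,254.3)),g,[.9646,-.2638,0])
print('f,z rel grip: pivot,lowcorner,tailbottom,lidheavy\n',X)
e=X[1]-X[2];print(np.hypot(*e),np.degrees(np.arctan2(-e[1],e[0])),np.hypot(*(X[3]-X[1])),np.hypot(*X[0]))
E
```

```text
f,z rel grip: pivot,lowcorner,tailbottom,lidheavy
 [[  15.00828256  -63.85931743]
 [  32.53747591 -152.51417717]
 [ -75.27242053  -36.84840499]
 [  73.56412897 -113.77269829]]
158.11876746592426 47.01329862094169 56.42772764725554 65.5992451828091
```

Hang angle is 47° and the bail measures 65.6 mm (true 65), so this is consistent. Carrying over to the mat now.

```bash
python3 -m jog '[[2,10,0,0],[5,30,0,0],[9,58,0,0],[13,94,0,0],[18,134,0,0],[22,174,0,0],[24,214,0,0],[25,254,0,0]]'
python3 -m jog '[[-2,40,0,0],[-8,80,0,0],[-18,120,0,0],[-30,160,0,0],[-42,200,0,0],[-54,240,0,0],[-62,264,0,0],[-65,276,0,0]]'
python3 -m jog '[[0,0,0,0],[0,0,-10,0],[0,0,-30,0],[0,0,-55,0],[0,0,-80,0],[0,0,-100,0],[0,0,-112,0],[0,0,-115,0]]'
python3 -m jog '[[0,0,0,0],[0,0,0,0],[0,0,0,0],[0,0,0,0],[0,0,0,0],[0,0,0,0],[0,0,0,0],[0,0,0,0]]'
python3 - <<'E'
from h import *
a=snap('scene','a4.png',(340,90,470,260),3)[2]; b=snap('side','b4.png',(180,70,310,240),3)[2]
cv2.imwrite('pics/ab4.png',cv2.convertScaleAbs(np.hstack([a,b]),alpha=1.4))
E
```

```text
time: 9.55
position: [0.5098, 0.0122, 0.3026]
tool_rot: [-2.496, -1.907, -0.001]
ft_force: [-0.4, 0.2, -7.3]
grip_width: 0.127
time: 10.55
position: [0.4435, 0.2883, 0.3023]
tool_rot: [-2.494, -1.91, 0.001]
ft_force: [-0.5, -0.3, -6.9]
grip_width: 0.125
time: 11.55
position: [0.4449, 0.2849, 0.1868]
tool_rot: [2.498, 1.904, -0.002]
ft_force: [0.4, -0.3, -6.8]
grip_width: 0.128
time: 12.55
position: [0.445, 0.286, 0.1876]
tool_rot: [2.497, 1.906, -0.0]
ft_force: [0.1, -0.3, -7.0]
grip_width: 0.126
```

View pics/ab4.png

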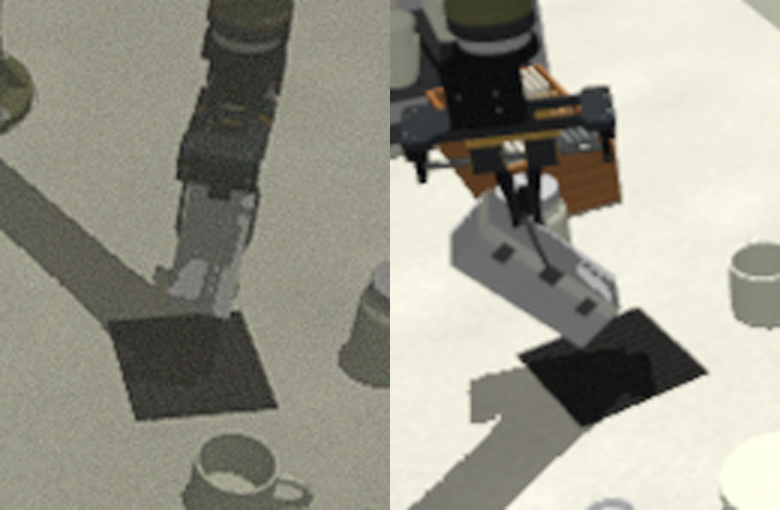

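The tin hangs over the mat at the same attitude, with its low corner at (583,349) in the side half of the crop. Lowering to touch.

```bash
python3 - <<'E'
from hang import *
s=get_state();d=get_image('side');g=s['position']+[0,0,.019]
X=plane(d,((233.3,161.7),(244.3,186.3),(200.7,157.3)),g,[.9646,-.2638,0]);print(X);e=X[1]-X[2];print(np.degrees(np.arctan2(-e[1],e[0])))
E
python3 -m jog '[[0,0,-12,0],[0,0,-24,0],[0,0,-32,0],[0,0,-37,0],[0,0,-41,0],[0,0,-44,0],[0,0,-44,0],[0,0,-44,0]]'
```

```text
[[  12.82238493  -64.14039938]
 [  32.80586182 -156.54402439]
 [ -74.68625606  -35.81457505]]
48.319556591472235
time: 13.7
position: [0.4452, 0.2861, 0.1439]
tool_rot: [2.497, 1.906, 0.001]
ft_force: [-0.3, -0.9, -6.8]
grip_width: 0.127
```

```bash
python3 -m jog '[[0,0,-1,0],[0,0,-2,0],[0,0,-3,0],[0,0,-4,0],[0,0,-5,0],[0,0,-6,0],[0,0,-6,0],[0,0,-6,0]]'
python3 - <<'E'
import numpy as np
p=lambda F,B:np.array([-80*np.cos(F)+52*np.sin(F)+65*np.cos(B),80*np.sin(F)+52*np.cos(F)+65*np.sin(B)])
r=np.radians;g0=p(r(48),r(102))
for F,B in((48,102),(52,95),(56,90),(60,82),(64,75),(68,68),(72,62),(76,57),(80,52),(84,47),(88,43),(90,40)):
    g=p(r(F),r(B));d=g-g0;top=160*np.sin(r(F))+60*np.cos(r(F)); print(F,B,g.round(1),'df,dz',d.round(1),'world',(d[0]*np.array([.9646,-.2638])).round(1),'TCPz',round(g[1]-15,1),'bodyclr',round(g[1]+51-top,1),'padgap',round(g[0]-max(0,-160*np.cos(r(F))+60*np.sin(r(F))),1))
E
python3 -c "
from bench import *
for i in range(3): get_image('side');print(get_state()['ft_force'])"
```

```text
time: 14.7
position: [0.4458, 0.2873, 0.1405]
tool_rot: [-2.496, -1.906, -0.006]
ft_force: [-4.0, -1.2, 9.6]
grip_width: 0.126
48 102 [-28.4 157.8] df,dz [0. 0.] world [ 0. -0.] TCPz 142.8 bodyclr 49.8 padgap -28.4
52 95 [-13.9 159.8] df,dz [14.5  2. ] world [13.9 -3.8] TCPz 144.8 bodyclr 47.8 padgap -13.9
56 90 [ -1.6 160.4] df,dz [26.8  2.6] world [25.8 -7.1] TCPz 145.4 bodyclr 45.2 padgap -1.6
60 82 [ 14.1 159.6] df,dz [42.5  1.8] world [ 41.  -11.2] TCPz 144.6 bodyclr 42.1 padgap 14.1
64 75 [ 28.5 157.5] df,dz [56.9 -0.3] world [ 54.9 -15. ] TCPz 142.5 bodyclr 38.4 padgap 28.5
68 68 [ 42.6 153.9] df,dz [71.  -3.9] world [ 68.5 -18.7] TCPz 138.9 bodyclr 34.1 padgap 42.6
72 62 [ 55.2 149.5] df,dz [83.7 -8.3] world [ 80.7 -22.1] TCPz 134.5 bodyclr 29.8 padgap 47.6
76 57 [ 66.5 144.7] df,dz [ 94.9 -13.1] world [ 91.5 -25. ] TCPz 129.7 bodyclr 26.0 padgap 47.0
80 52 [ 77.3 139. ] df,dz [105.7 -18.8] world [102.  -27.9] TCPz 124.0 bodyclr 22.0 padgap 46.0
84 47 [ 87.7 132.5] df,dz [116.1 -25.3] world [112.  -30.6] TCPz 117.5 bodyclr 18.1 padgap 44.7
88 43 [ 96.7 126.1] df,dz [125.1 -31.7] world [120.7 -33. ] TCPz 111.1 bodyclr 15.1 padgap 42.3
90 40 [101.8 121.8] df,dz [130.2 -36. ] world [125.6 -34.3] TCPz 106.8 bodyclr 12.8 padgap 41.8
[-3.48714248 -0.83008185  9.21542937]
[-4.41865918 -0.96603459  9.94900409]
[-3.96990576 -1.99481354  9.74676905]
```

```bash
python3 -m jog '[[0,0,4,0],[7,-2,5,0],[14,-4,6,0],[20,-5.5,6.5,0],[26,-7,7,0],[33,-9,6.5,0],[41,-11,6,0],[41,-11,6,0]]'
python3 - <<'E'
from h import *
print(get_state()['ft_force'])
a=snap('scene','a5.png',(340,90,470,260),3)[2]; b=snap('side','b5.png',(180,70,310,240),3)[2]
cv2.imwrite('pics/ab5.png',cv2.convertScaleAbs(np.hstack([a,b]),alpha=1.4))
E
```

```text
time: 15.85
position: [0.4869, 0.2744, 0.1435]
tool_rot: [2.498, 1.904, 0.0]
ft_force: [-0.6, -0.2, -6.4]
grip_width: 0.126
[-0.63301327 -0.18073639 -6.41134615]
```

View pics/ab5.png

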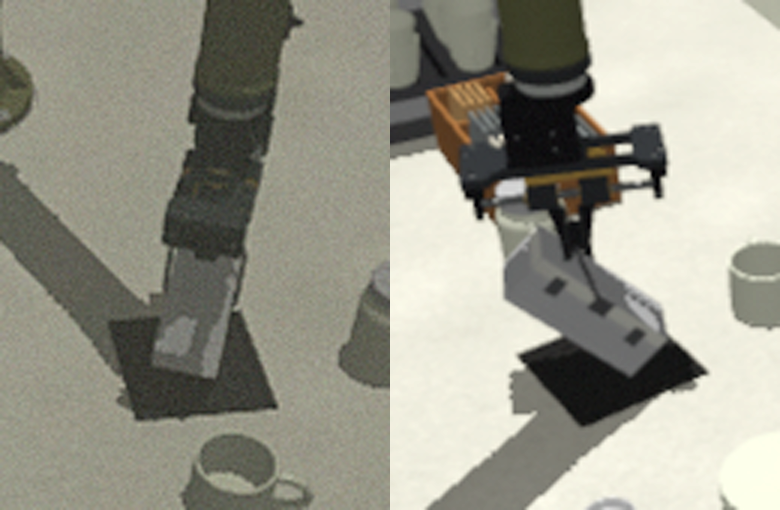

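The tin slid along instead of tipping: the pads hold the bail leaned, and I had raised it out of load. I'll go back and do it with light pressing.

```bash
python3 -m jog '[[0,0,6,0],[-10,3,6,0],[-20,5.5,6,0],[-30,8,6,0],[-41,11,6,0],[-41,11,4,0],[-41,11,1,0],[-41,11,-3,0]]'
python3 -m jog '[[0,0,0,0],[4,-1,0,0],[8,-2,0,0],[12,-3.2,0.3,0],[16,-4.2,0.6,0],[20,-5.3,0.6,0],[24,-6.4,0.6,0],[24,-6.4,0.6,0]]'
python3 - <<'E'
from h import *
print(get_state()['ft_force'])
b=snap('side','b6.png',(180,90,310,220),4)[2]
cv2.imwrite('pics/b6v.png',cv2.convertScaleAbs(b,alpha=1.4))
E
```

```text
time: 16.95
position: [0.4455, 0.2857, 0.1404]
tool_rot: [2.498, 1.905, 0.0]
ft_force: [-2.8, -0.8, 4.1]
grip_width: 0.125
time: 17.95
position: [0.4712, 0.2802, 0.144]
tool_rot: [2.498, 1.905, 0.007]
ft_force: [-3.2, -1.8, 9.0]
grip_width: 0.126
[-3.19196483 -1.77798883  8.97932184]
```

View pics/b6v.png

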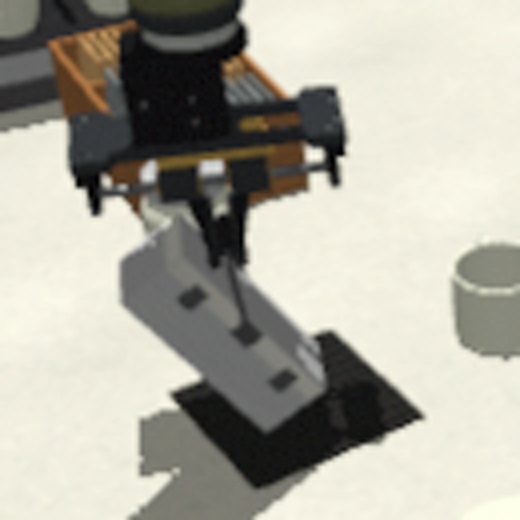

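The tin now tips with its corner planted: low corner (267,432), tail (123,300), pivot (246,333) in the crop. Measuring the angle.

```bash
python3 - <<'E'
from hang import *
s=get_state();d=get_image('side');g=s['position']+[0,0,.019];print(s['ft_force'])
X=plane(d,((241.5,173.25),(246.75,198),(210.75,165)),g,[.9646,-.2638,0]);print(X);e=X[1]-X[2];print(np.degrees(np.arctan2(-e[1],e[0])))
f=np.array([.9646,-.2638]);print('corner xy',g[:2]+X[1,0]/1000*f-.0*f, 'z',g[2]+X[1,1]/1000)
E
```

```text
[-2.96649444 -0.03765738  8.10557504]
[[   3.99670433  -65.11242987]
 [   7.82166101 -159.6007028 ]
 [ -78.70602723  -22.74578586]]
57.69653000810655
corner xy [0.47862134 0.27814414] z 0.0033615701423286293
```

```bash
python3 -m jog '[[5,-1.5,2,0],[10,-2.5,3,0],[16,-4.5,3,0],[23,-6.5,2.5,0],[30,-8,1.5,0],[37,-10,0.5,0],[43.5,-12,-1.5,0],[50.5,-14,-3.5,0]]' -1 18
python3 - <<'E'
from h import *
print(get_state()['ft_force'])
b=snap('side','b7.png',(180,90,310,220),4)[2]
cv2.imwrite('pics/b7v.png',cv2.convertScaleAbs(b,alpha=1.4))
E
```

```text
time: 19.05
position: [0.5215, 0.2654, 0.1388]
tool_rot: [2.497, 1.904, 0.005]
ft_force: [0.5, 0.2, 6.4]
grip_width: 0.128
[0.45765466 0.21701084 6.38977135]
```

View pics/b7v.png

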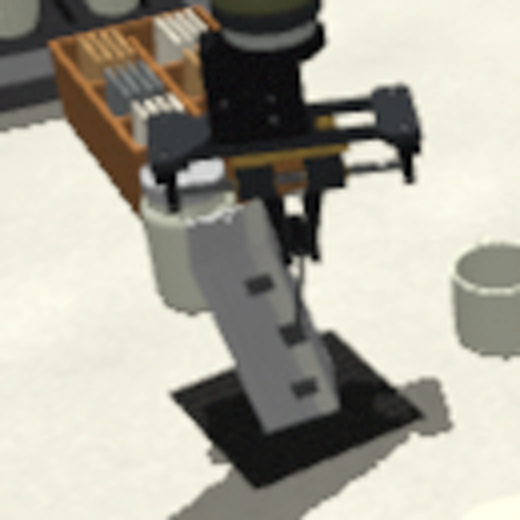

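Past balance: corner still planted at (265,432), tail at (192,263), pivot at (292,335). The bail is steeper than planned.

```bash
python3 - <<'E'
from hang import *
s=get_state();d=get_image('side');g=s['position']+[0,0,.019];print(s['ft_force'])
X=plane(d,((253,173.75),(246.25,198),(228,155.75)),g,[.9646,-.2638,0]);print(X);e=X[1]-X[2];print(np.degrees(np.arctan2(-e[1],e[0])))
f=np.array([.9646,-.2638]);print('corner xy',g[:2]+X[1,0]/1000*f, 'z',g[2]+X[1,1]/1000)
E
```

```text
[ 3.21444827 -0.76064169  5.6156854 ]
[[ -16.39917024  -66.01479262]
 [ -47.39900902 -152.89834558]
 [ -79.51188573    7.06812114]]
78.64888920889379
corner xy [0.47682851 0.27723102] z 0.004669267927502108
```

```bash
python3 -m jog '[[5,-1,0,0],[9,-2.5,-1,0],[13,-3.5,-2.5,0],[16.5,-4.5,-4,0],[20,-5.5,-6,0],[24,-6.5,-7.5,0],[31,-8.5,-11.5,0],[38,-10.5,-15.5,0]]' -1 12
python3 - <<'E'
from h import *
print(get_state()['ft_force'])
b=snap('side','b8.png',(180,90,310,220),4)[2]
cv2.imwrite('pics/b8v.png',cv2.convertScaleAbs(b,alpha=1.4))
E
```

```text
time: 20.15
position: [0.5587, 0.2548, 0.123]
tool_rot: [2.497, 1.905, 0.003]
ft_force: [1.7, -1.6, 4.6]
grip_width: 0.132
[ 1.66058512 -1.58690672  4.60657353]
```

View pics/b8v.png

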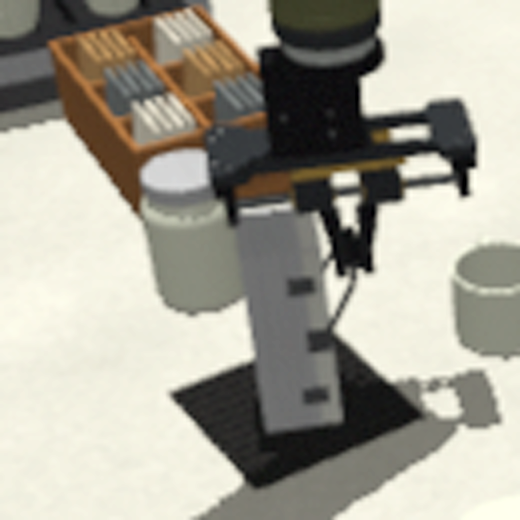

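The tin now looks upright, standing on its heavy end with the corner at (265,432). Next I swing the handle further clear of the lid, open the jaws only part way, and withdraw straight up.

```bash
python3 -m jog '[[3.5,-1,-2,0],[7,-2,-5,0],[10,-2.7,-8,0],[12,-3.2,-10.5,0],[13.5,-3.7,-13,0],[13.5,-3.7,-13,0],[13.5,-3.7,-13,0],[13.5,-3.7,-13,0]]'
python3 -m jog '[[0,0,0,0],[0,0,0,0],[0,0,0,0],[0,0,0,0],[0,0,0,0],[0,0,0,0],[0,0,0,0],[0,0,0,0]]' -0.35
python3 - <<'E'
from h import *
print(get_state()['ft_force'])
b=snap('side','b9.png',(180,90,310,220),4)[2]
a=snap('scene','a9.png',(350,90,450,220),4)[2]
cv2.imwrite('pics/b9v.png',cv2.convertScaleAbs(np.hstack([b[:,:400],a]),alpha=1.4))
E
```

```text
time: 21.2
position: [0.5727, 0.251, 0.1102]
tool_rot: [2.496, 1.904, 0.005]
ft_force: [5.5, -1.7, 4.5]
grip_width: 0.134
time: 22.2
position: [0.571, 0.2514, 0.1092]
tool_rot: [2.497, 1.906, 0.0]
ft_force: [-0.5, -0.1, 0.0]
grip_width: 0.324
[-0.49725091 -0.10517078  0.01370083]
```

View pics/b9v.png

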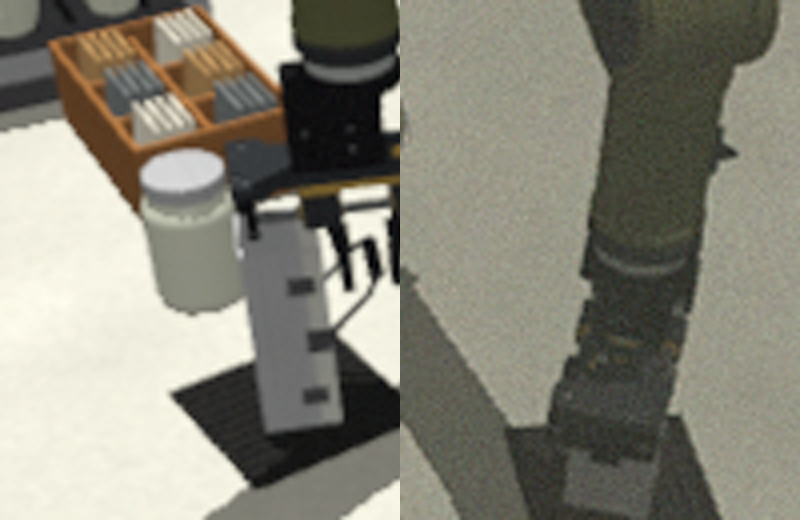

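The jaws are open (width 28 mm), force is zero, and the tin stands. Withdrawing straight up.

```bash
python3 -m jog '[[0,0,5,0],[0,0,12,0],[0,0,22,0],[0,0,37,0],[0,0,57,0],[0,0,80,0],[0,0,105,0],[0,0,130,0]]'
python3 -m jog '[[0,0,15,0],[0,0,30,0],[0,-20,40,0],[0,-50,40,0],[0,-90,40,0],[0,-130,40,0],[0,-160,40,0],[0,-170,40,0]]'
python3 - <<'E'
from h import *
b=snap('side','b10.png',(180,90,310,220),4)[2]
a=snap('scene','a10.png',(350,130,450,260),4)[2]
cv2.imwrite('pics/b10v.png',cv2.convertScaleAbs(np.hstack([b[:,:400],a]),alpha=1.4))
E
```

```text
time: 23.3
position: [0.5712, 0.2514, 0.2416]
tool_rot: [2.497, 1.906, 0.002]
ft_force: [0.1, 0.6, 0.7]
grip_width: 0.323
time: 24.3
position: [0.5707, 0.0773, 0.2793]
tool_rot: [2.502, 1.899, -0.001]
ft_force: [-0.3, 0.0, -0.3]
grip_width: 0.32
```

View pics/b10v.png

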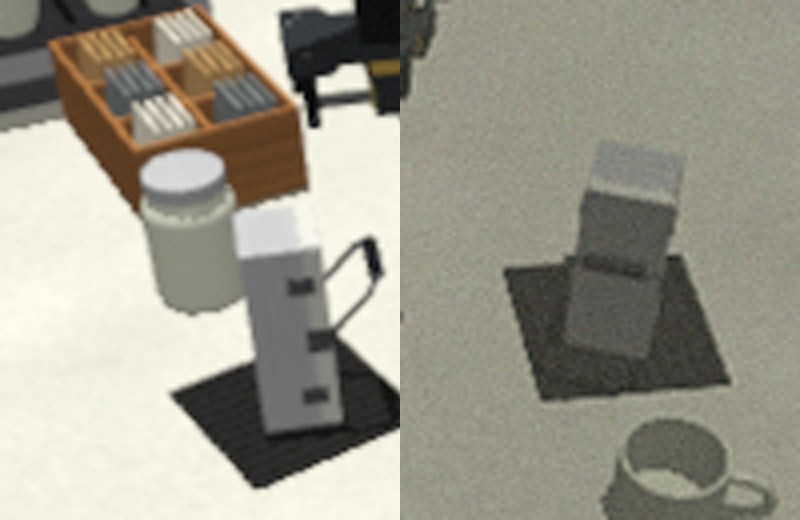

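The tin stands alone on the mat with its lid toward +x. Checking the centre against the mat, each camera in its own frame.

```bash
python3 - <<'E'
from m import *
T=lambda D,P,z:np.array([atz(D,*p,z)[:2] for p in P])
b=T(B,[(180+x/4,90+y/4) for x,y in((235,210),(300,204),(320,252),(250,258))],.164)
a=T(A,[(350+(x-400)/4,130+y/4) for x,y in((603,140),(685,155),(672,203),(585,188))],.164)
bb=T(B,[(180+x/4,90+y/4) for x,y in((266,434),(342,424))],.004); ab=T(A,[(350+(x-400)/4,130+y/4) for x,y in((565,341),(645,357))],.004)
print('side top',b.mean(0),'off mat',b.mean(0)-[.5017,.2684],'bottom',bb,'top edge',b[[3,2]]); print('scene top',a.mean(0),'off',a.mean(0)-[.5093,.2729],'bottom',ab,'top edge',a[[3,2]])
for n in('a','b'):
    p=cv2.imread(f'pics/{n}.png');q=cv2.imread('pics/full_'+n+'10.png');d=(cv2.absdiff(p,q).max(2)>60).astype('uint8')
    _,_,st,_=cv2.connectedComponentsWithStats(cv2.morphologyEx(d,cv2.MORPH_OPEN,np.ones((3,3)))); print(n,st[1:][st[1:,4]>30].tolist())
E
```

```text
side top [0.50595787 0.26863883] off mat [0.00425787 0.00023883] bottom [[0.46844126 0.24444646]
 [0.52524551 0.22796685]] top edge [[0.47654241 0.24198984]
 [0.52378786 0.22511226]]
scene top [0.51016698 0.27096244] off [ 0.00086698 -0.00193756] bottom [[0.52927853 0.23288828]
 [0.54527366 0.29426777]] top edge [[0.53040567 0.23163031]
 [0.54546542 0.29345954]]
a [[486, 58, 51, 32, 723], [359, 66, 8, 8, 48], [524, 76, 23, 23, 199], [340, 92, 28, 33, 533], [323, 138, 29, 21, 372]]
b [[250, 0, 83, 140, 4945], [12, 5, 18, 27, 376], [87, 71, 37, 43, 665], [39, 98, 17, 23, 172], [50, 133, 9, 23, 105], [242, 153, 20, 25, 421], [105, 154, 48, 133, 3329], [63, 176, 10, 29, 151], [0, 196, 6, 20, 80], [72, 205, 17, 19, 177], [264, 214, 61, 40, 1332], [326, 216, 8, 8, 58], [125, 251, 149, 87, 3272], [0, 253, 33, 39, 453], [298, 271, 72, 60, 1478]]
```

The centre is within 5 mm of the mat middle in both views. The edges are vertical to within about 2 mm, apart from one side corner pixel that reads 8 mm. Handing in.

```bash
python3 -c "
from bench import *
s=get_state();print(s['time'],abs(s['qd']).max());print(close_job())"
```

```text
24.5 0.012595628567610878
the job is handed in; nothing more can be done
None
```

The grey tin is standing upright on its heavy end in the middle of the mat, and I handed the job in at 24.5 s. The hand-in gave no verdict.

**What I did:** I lifted the tin by its handle. It hung about 47° nose-down with the end away from the robot lowest, so that is the heavy end. I carried it over the saucers to the mat, set that end's lower edge down and tipped it upright with the handle. I then opened the jaws part way and withdrew straight up.

**Last checks:**
- **Position:** the tin's centre is within about 4 mm of the mat middle in the side view and about 2 mm in the scene view.
- **Upright:** in the scene view, the tin's top and bottom edges line up to within about 1.5 mm. In the side view one corner disagreed by about 8 mm (0.05 rad over the tin's height). I put that down to reading a coarse pixel, and it is still inside the 0.1 rad limit.
- **Robot clear:** after release the wrist force was about zero, and the arm was standing well clear.
- **Other things on the counter:** I compared before and after pictures by code. The changes looked like the arm, its shadow and the tin, but I did not measure each item separately.

**What failed on the way:** the first attempt to tip the tin slid it about 40 mm along the mat instead, because I had lifted the load off its edge. I moved it back and repeated the tip with a light downward press; in later side views the edge stayed in place.

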